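# Clear the potter's wheel and knock down its bat pin

## Task

The wheel has to take a flat bat next. First put the reject cup that stands on the wheel head into the slatted rejects crate; then pick up the mallet and knock the one bat pin that still stands up fully home into its seat, with one or more brisk blows of the mallet (do not lean on it slowly, and never push the pin with the gripper). Put the mallet back down on the bench, clear of the wheel and the crate, and leave everything else where it is.

Things in the scene. Friction and masses are not known exactly. Their poses are not given: they have to be found in the camera images.
- wheel_base: Table-top potter's wheel, fixed: black foot, round cream splash pan 304 mm across and 98 mm high. Origin at the centre of its underside on the bench.
- wheel_head: Round aluminium wheel head, 250 mm across, 22 mm thick, fixed. Origin at the centre of its underside, 110 mm above the bench; top face 132 mm above the bench. Three brass seats (34 mm across, 4 mm high) stand on it 88 mm from its centre, 120 degrees apart: the one on its own x axis carries the pin that stands up; the pins in the other two are already home.
- pin_top (a point): The steel bat pin that stands up out of its brass seat: a vertical round pin 18 mm in diameter, 15 to 18 mm proud of the seat at the start. This point is the centre of its top end. Fully home its top lies level (0.5 mm proud) with the seat, 136.5 mm above the bench.
- pin (a joint): How far the bat pin has been driven down, m: 0 fully up, 0.018 fully home (stop); 0 to 0.003 at the start. It is sprung and held by a stiff friction catch: about 10 N moves it and it stays where it is driven. A brisk blow moves it at 0.1 m/s or so.
- cup: Reject cup of fired red clay, standing upside down (foot up) near the middle of the wheel head: 85 mm tall, 60 mm across at the rim (below), 52 mm at the foot (above), wall 4 mm, about 0.16 kg. Origin at the centre of the rim plane, z towards the foot.
- cup_mid (a point): Middle of the cup, on its axis, 42.5 mm from the rim.
- mallet: Mallet standing on a flat face of its head. Upright black rubber head 60 mm across, 80 mm tall, striking faces at both ends; level wooden handle 22 mm wide, 28 mm high along the body's -x, ending 178 mm from the head's axis, its middle line 40 mm above the lower face. About 0.4 kg, centre of mass 12 mm from the head's axis. Origin at the centre of the lower face.
- mallet_head (a point): Centre of the mallet's head, 40 mm above its lower face.
- mallet_grip (a point): Place to grip the mallet: on the middle line of the handle, 58 mm from the head's axis (28 mm outside the head). The fingers close along the mallet's y.
- crate: Slatted plywood rejects crate, fixed on the bench, open on top: 220 mm (its x) by 200 mm (its y) outside, 100 mm high, walls and floor 8 mm; two flat red shards lie in it. Origin at the centre of its underside. It stands on one side of the wheel, the mallet on the other.
- jar: Bystander: glass jar 56 mm across, 85 mm high, loose. Origin under its centre.
- bowl: Bystander: white bowl 100 mm across, 45 mm high, loose. Origin under its centre.
- rib: Bystander: flat dark wooden rib 100 x 50 x 8 mm, loose. Origin under its centre.
- loop_tool: Bystander: thin loop trimming tool about 150 mm long, 13 mm high, loose. Origin on the bench near its middle.
- beaker: Bystander: open red clay beaker standing upright on the bench, 72 mm across, 85 mm high, loose. Origin under its centre.
- plaster_block: Bystander: block of plaster 60 x 90 x 40 mm, loose. Origin under its centre.
Not all that is in view belongs to the job. Several things have the shape of the mallet; the one meant has the colours described above. What is shaped like the cup but yellow is not meant.

How it is judged:
By the outcome, as a careful person would: the job done as asked, in the order asked, and still so for the second after the job is handed in, with the robot touching nothing.
It also fails if it takes over 64 s, if anything falls off the work surface, if the arm or the gripper's body presses on something with over 40 N, if the wrist force passes 120 N, or if a joint passes its speed limit or range.

## Robot

A 6-joint arm with a two-finger parallel gripper is mounted at the origin on the work surface. World frame = base frame: x ahead of the robot, y to its left, z up, the work surface at z = 0. Lengths are in m, angles in rad, forces in N, time in s.
With the tool pointing down it reaches from about 0.275 to 0.775 m from the base axis. Payload 14.6 kg.
Tool frame: the origin (TCP) lies where the fingers leave the gripper's body, on its centre line; the fingertips stand tip_extent ahead of it and the grasp point (between the pads) lies 54 mm ahead of it (tip_extent is the distance from the TCP to the fingertips, in m); z points along the fingers, y is the line along which they close (so a half turn about z gives the same grasp; the last joint's range is limited). The gripper opens to 85 mm and grips with 20 to 120 N. Pads are 22 mm wide; open, the fingers measure 114 mm over their backs; the gripper's body (76 mm by 85 mm) begins 54 mm behind the grasp point. The pads swing forward as they close: fully open they stand 13 mm farther back than shut.
Start: joints at [1.17, 0.263, -0.048, 1.259, 0, 1.415], TCP at [0.128, 0.509, 0.304] pointing down, gripper open.
Joint ranges: [-2.65, 2.65], [-0.89, 1.7], [-1.18, 1.37], [-2.13, 2.11], [-1.35, 1.29], [-3.14, 3.14]. Speed limits (rad/s): [1.89, 1.89, 2.57, 2.79, 3.14, 3.14].

## Interface

Orientations are given as a rotation vector (axis times angle).
In Python, from cell import * gives the robot as it stands.
- The arm moves only by the tool carry_out, never from a script. Its argument "targets" is a list that holds one entry, the list of rows, each a list of 5 numbers: the shift along the world's x, y, z in units of 30 mm (1.0 is 30 mm), then the turn about the world's z in units of 6 degrees (1.0 is 6 degrees), then the closure, from 0 (fully open) to 1 (shut). A call has 1 to 8 rows; each row shifts and turns the commanded pose from where the row before left it; what a row does not reach is not made up. A row lasts 1/12 s, in which the tool goes at most 41.7 mm and 7.16 degrees, less where a joint would pass 70% of its speed; a pose out of reach is approached as far as the arm can. A call is refused whole if a number of a shift passes 1 or a number of a turn 1, either way. A call with a gripper value outside its range is refused whole. The fingers move at their own pace and stop on an object; "newtons" is the grip in N (left out, the last holds). Time passes only in rows, so rows that do not move let the fingers close. It gives the time, the measured TCP pose, the force, the opening and the grip force at its end, in the units of the state.
- state(): the state, without advancing time (a new reading comes with each control period).
- get_image(name): name is "scene" or "top"; returns (picture, depth): 400x640x3 uint8, red, green, blue; 400x640 float32, m along the optical axis (not along the pixel's ray), 0 where there is no reading.
- calibration(name): a dict with "intrinsics" (3x3 intrinsics, pixels), "extrinsics" (4x4, takes a point from world to camera coordinates). Camera axes: x right, y up, looking along -z (the intrinsics and any distortion apply to the point x, -y, -z); pixel columns grow to the right and rows downward; lengths in m; the calibration is good to about 2 mm. A picture is of the moment at which its call begins. calibration takes no time and is no camera call.
- job_done(): hands the job in; it is judged then, once.
Trained networks look in the newest picture that a camera, given by its name, has taken for a name from the list of things; names that differ only in an ending like _2 or _b are one class to them, and where a whole thing is asked for, a point or a joint stands for the part that bears it (a point fixed in the world has none). Each returns a list of dicts, best first, with "p" (0 to 1); they miss things now and then, are a little off and sometimes report something else, mostly with a low value. They report only what shows in the picture. A call takes as long as a camera call. They do not tell look-alikes from the thing itself.
- look_for(camera, label): "bbox" ([left, top, right, bottom] in pixels, round what is visible of it).
- outline_of(camera, label): "region" (400x640 bool, what is visible of it) and "bbox" ([left, top, right, bottom] in pixels, round what is visible of it).
- spot_point(camera, label): "uv" ([column, row] in pixels: a listed point, or the origin of a listed thing).
The state is a dict: "t": time; "joints": joint angles; "qvel": joint speeds; "joint_efforts": joint torques, N m; "tcp_pos": TCP position; "orientation": TCP orientation; "contact_force": force on the tool from outside, world axes, zero at the start; "torque": the same for the moment, N m; "gripper_width": finger opening in m; "finger_force": force on a finger pad.
Only numpy, scipy, OpenCV 4.12 (cv2) and the standard library are available. Lean on these libraries where they do the work, as an engineer would, in place of code of your own. Each camera call takes 0.05 s, during which the arm holds its last target. There are 200 camera calls.

## Working session

There is one attempt and no reset: what is moved stays moved. The work goes in short steps, Python scripts to look and compute and a tool call to move; the robot and the scene stay as the last step left them, time stands still between calls to the robot, and variables do not carry over. Pictures are saved under pics/ and viewed, at most 10 in all, crops included, and the job is handed in when it is done.

Besides the shell and the picture viewer there is one more tool, called in YAML: its name, and indented under it one key for each argument. carry_out: Moves the arm, as the interface text tells. Its arguments: {"type":"object","properties":{"targets":{"type":"array","items":{"type":"array","items":{"type":"array","items":{"type":"number"}}}},"newtons":{"type":"number"}},"required":["targets"]}

```bash
mkdir -p pics; ls; cat > h.py <<'E'
from cell import *
import numpy as np, cv2
def cal(n):
    c=calibration(n); return np.array(c["intrinsics"]),np.array(c["extrinsics"])
def back(n,uv,depth):
    K,E=cal(n); uv=np.atleast_2d(uv).astype(float); d=np.asarray(depth,float).reshape(-1)
    x=(uv[:,0]-K[0,2])/K[0,0]*d; y=(uv[:,1]-K[1,2])/K[1,1]*d
    P=np.c_[x,-y,-d,np.ones(len(d))]
    return (np.linalg.inv(E)@P.T).T[:,:3]
def proj(n,p):
    K,E=cal(n); q=E@np.r_[p,1]; v=K@np.array([q[0],-q[1],-q[2]]); return v[:2]/v[2]
def ray_z(n,uv,z):
    a,b=back(n,[uv,uv],[.5,1.0]); return a+(b-a)*(z-a[2])/(b[2]-a[2])
def tri(uvs,uvt):
    A=[];B=[]
    for n,uv in (("scene",uvs),("top",uvt)):
        a,b=back(n,[uv,uv],[.5,1.]); d=(b-a)/np.linalg.norm(b-a); M=np.eye(3)-np.outer(d,d); A.append(M);B.append(M@a)
    return np.linalg.lstsq(np.vstack(A),np.hstack(B),rcond=None)[0]
E
python3 - <<'E'
from h import *
np.set_printoptions(precision=3,suppress=True)
print(calibration("scene").keys(), state())
for n in("scene","top"):
    im,d=get_image(n); np.save(f"{n}_d.npy",d); np.save(f"{n}_i.npy",im)
    cv2.imwrite(f"pics/{n}0.png",im[:,:,::-1])
for l in ["cup","cup_mid","mallet","mallet_head","mallet_grip","pin_top","wheel_head","crate","jar","bowl","beaker"]:
    for n in("scene","top"):
        r=spot_point(n,l); print(l,n,[(np.round(x["uv"],1).tolist(),round(x["p"],2)) for x in r[:5]])
E
```

```text
pics
dict_keys(['intrinsics', 'extrinsics']) {'t': 0.0, 'joints': array([ 1.17 ,  0.263, -0.049,  1.259,  0.   ,  1.416]), 'qvel': array([ 0.001, -0.   , -0.002, -0.002,  0.001,  0.   ]), 'joint_efforts': array([  0.004, -63.763,  38.457,   0.014,   0.   ,   0.   ]), 'tcp_pos': array([0.128, 0.509, 0.303]), 'orientation': array([-0.385, -3.118,  0.002]), 'contact_force': array([ 0.715, -0.812,  0.221]), 'torque': array([-0.027,  0.052, -0.031]), 'finger_force': 0.0, 'gripper_width': 0.08539628015491994}
cup scene [([342.1, 212.8], 0.92), ([260.7, 276.6], 0.61), ([385.8, 222.0], 0.45)]
cup top [([307.9, 172.9], 0.78), ([391.3, 195.6], 0.77), ([431.4, 195.1], 0.54)]
cup_mid scene [([258.6, 271.8], 0.76), ([344.7, 200.6], 0.55)]
cup_mid top [([310.4, 171.4], 0.84), ([390.3, 195.2], 0.61)]
mallet scene [([157.9, 237.3], 0.87), ([228.5, 303.1], 0.67)]
mallet top [([426.2, 197.1], 0.86), ([450.5, 302.8], 0.67), ([308.3, 173.3], 0.47)]
mallet_head scene [([226.5, 292.1], 0.96)]
mallet_head top [([429.0, 193.1], 0.59), ([458.2, 303.6], 0.55)]
mallet_grip scene [([204.9, 285.0], 0.77), ([169.7, 217.0], 0.58)]
mallet_grip top [([435.3, 303.6], 0.87), ([440.3, 214.9], 0.61)]
pin_top scene [([345.8, 224.3], 0.75), ([225.8, 293.2], 0.64), ([386.0, 215.7], 0.5)]
pin_top top [([291.1, 138.3], 0.53), ([306.3, 168.4], 0.19)]
wheel_head scene [([346.2, 222.4], 0.76)]
wheel_head top [([310.1, 168.2], 0.85)]
crate scene [([396.1, 174.7], 0.78), ([442.0, 246.7], 0.54)]
crate top [([204.7, 214.2], 0.62)]
jar scene [([442.1, 251.4], 0.94)]
jar top [([244.3, 124.4], 0.77)]
bowl scene [([330.6, 347.0], 0.6)]
bowl top [([381.5, 114.4], 0.76)]
beaker scene [([264.6, 359.7], 0.84)]
beaker top [([426.2, 135.4], 0.92)]
```

View pics/scene0.png

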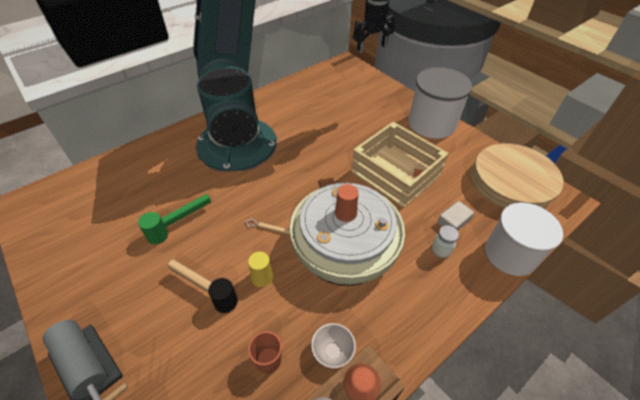

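View pics/top0.png

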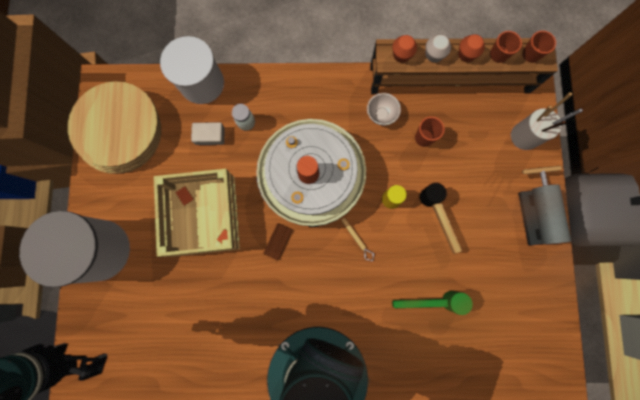

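Red cup on the wheel: scene (346,203), top (308,169). Its look-alikes are the yellow cup at top (396,196), the red beaker at top (431,131) and the cups on the shelf. Black mallet with wooden handle: head scene (222,295), top (432,193), handle running to top (458,248). Its look-alike is the green mallet at top (460,303). The standing pin looks to be at top (291,142), scene (382,224). Next I measure these and take a close crop.

```bash
cat > m.py <<'E'
from h import *
np.set_printoptions(precision=4,suppress=True)
def cloud(n):
    d=np.load(n+"_d.npy"); v,u=np.mgrid[:400,:640]; P=back(n,np.c_[u.ravel(),v.ravel()],d.ravel()).reshape(400,640,3); P[d==0]=np.nan; return P
E
python3 - <<'E'
from m import *
I={n:np.load(n+"_i.npy") for n in("scene","top")}; P={n:cloud(n) for n in I}
hsv={n:cv2.cvtColor(I[n],cv2.COLOR_RGB2HSV) for n in I}
def box(n,l,t,r,b): m=np.zeros((400,640),bool); m[t:b,l:r]=1; return m
def rep(nm,n,m):
    q=P[n][m]; q=q[~np.isnan(q).any(1)]
    print(nm,n,len(q),"med",np.median(q,0),"lo",np.percentile(q,2,0),"hi",np.percentile(q,98,0)); return q
T=P["top"];S=P["scene"]
print("base px",proj("top",[0,0,0]),proj("top",[.3,0,0]),proj("top",[0,.3,0]), "tcp",proj("top",[.128,.509,.303]))
# cup
q=rep("cup top",'top',box('top',295,150,325,190)&(T[...,2]>.19))
q=rep("cup sc",'scene',box('scene',325,178,365,225)&(S[...,2]>.145))
c=q[(q[:,2]>.15)]; print("cup sc topz",np.percentile(q[:,2],98))
# wheel
q=rep("wheel top",'top',box('top',245,105,380,230)&(abs(T[...,2]-.132)<.008))
e=cv2.minEnclosingCircle(q[:,:2].astype(np.float32)); print("circle",e)
for nm,(u,v) in dict(A=(291,142),B=(344,164),C=(297,197)).items():
    m=box('top',u-9,v-9,u+10,v+10); m&=(T[...,2]>.1)&(T[...,2]<.17)
    z=T[...,2][m]; print(nm,"zmax",np.sort(z)[-6:], "xy ray",ray_z("top",(u,v),.137))
print("tall in A scene"); m=box('scene',370,210,395,236); rep('A','scene',m&(S[...,2]>.14)&(S[...,2]<.18))
m=box('top',275,125,306,152); rep('A','top',m&(T[...,2]>.141)&(T[...,2]<.18))
m=box('top',275,125,306,152)&(hsv['top'][...,1]>70); rep('Abrass','top',m)
# mallet
blk=(hsv['top'][...,2]<50)&box('top',412,178,452,212)&(T[...,2]>.06); q=rep("head top",'top',blk); print(cv2.minEnclosingCircle(q[:,:2].astype(np.float32)))
h=box('top',425,190,475,262)&(T[...,2]>.035)&(T[...,2]<.065); q=rep("handle",'top',h); print(cv2.minAreaRect(q[:,:2].astype(np.float32)))
h=box('scene',160,255,215,296)&(S[...,2]>.035)&(S[...,2]<.065); q=rep("handle",'scene',h); 
m=box('scene',205,275,242,315)&(S[...,2]>.07)&(S[...,2]<.1); rep("head sc",'scene',m)
m=box('top',140,160,250,265)&(T[...,2]>.085)&(T[...,2]<.12); q=rep("crate",'top',m); print(cv2.minAreaRect(q[:,:2].astype(np.float32)))
for k,(u,v) in dict(yellow=(396,194),jar=(243,115),bowl=(384,109),beaker=(431,131),green=(460,303)).items(): print(k,T[v,u])
a=cv2.resize(I['top'][100:240,235:400],None,fx=3.5,fy=3.5,interpolation=cv2.INTER_CUBIC)
b=cv2.resize(I['scene'][175:290,280:420],None,fx=3.5,fy=3.5,interpolation=cv2.INTER_CUBIC)
a=a[:400]if 0 else a; w=max(a.shape[1],b.shape[1]); 
s=cv2.resize(np.hstack([a[:400],b[:400,:400]]),(780,310)); cv2.imwrite("pics/crop.png",s[:,:,::-1])
E
```

```text
base px [316.988  377.7371] [316.5511 268.9588] [209.8918 378.3264] tcp [ 66.2366 359.0204]
cup top top 397 med [0.5522 0.0183 0.2159] lo [ 0.5302 -0.0061  0.1926] hi [0.5782 0.041  0.2194]
cup sc scene 686 med [0.5683 0.0077 0.2022] lo [ 0.5371 -0.0086  0.1478] hi [0.5847 0.039  0.2179]
cup sc topz 0.2179371888637927
wheel top top 6013 med [0.5674 0.0063 0.1318] lo [ 0.4586 -0.1003  0.128 ] hi [0.6818 0.1239 0.1364]
circle ((0.5710356831550598, 0.01183108240365982), 0.12490949779748917)
A zmax [0.1547 0.1547 0.1549 0.1551 0.1555 0.1557] xy ray [0.6404 0.0649 0.137 ]
B zmax [0.1383 0.1384 0.1385 0.1386 0.1387 0.1388] xy ray [ 0.5785 -0.0769  0.137 ]
C zmax [0.138  0.1382 0.1384 0.1393 0.1396 0.1397] xy ray [0.4901 0.0482 0.137 ]
tall in A scene
A scene 52 med [0.6448 0.0618 0.1514] lo [0.636  0.0549 0.1412] hi [0.6524 0.0725 0.1551]
A top 39 med [0.6414 0.0634 0.152 ] lo [0.634  0.0556 0.1455] hi [0.6496 0.0717 0.1556]
Abrass top 173 med [0.6713 0.0796 0.1012] lo [ 0.6268  0.0489 -0.0042] hi [0.7402 0.1271 0.1517]
head top top 329 med [ 0.5085 -0.3324  0.079 ] lo [ 0.4835 -0.3591  0.
[... 178 characters left out ...]
[ 0.4931 -0.3145  0.0601]
((0.43550994992256165, -0.3620856702327728), (0.19327940046787262, 0.03690868243575096), 26.593366622924805)
handle scene 475 med [ 0.4146 -0.3754  0.0525] lo [ 0.3524 -0.4035  0.0372] hi [ 0.474  -0.3481  0.0563]
head sc scene 475 med [ 0.5154 -0.337   0.0791] lo [ 0.4872 -0.3632  0.0717] hi [ 0.5407 -0.31    0.0821]
crate top 1368 med [0.4624 0.3504 0.0988] lo [0.3466 0.2301 0.0862] hi [0.5729 0.4404 0.1028]
((0.4594723582267761, 0.3362402021884918), (0.22042758762836456, 0.2026001214981079), 5.844379901885986)
yellow [ 0.5058 -0.2231  0.0835]
jar [0.739  0.2079 0.0842]
bowl [ 0.7864 -0.2108  0.0065]
beaker [ 0.714  -0.3521  0.0078]
green [ 0.21   -0.3837  0.0805]
```

View pics/crop.png

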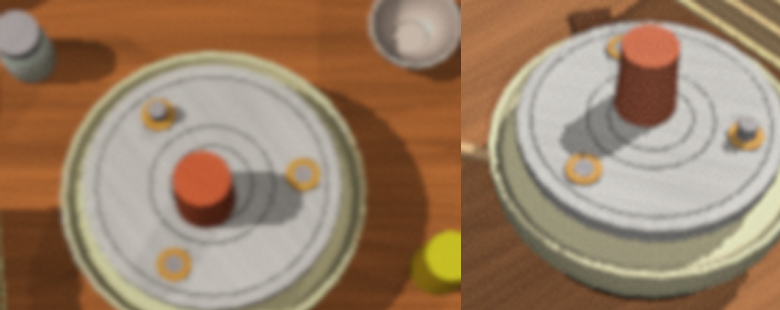

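The crop confirms it. The pin in seat A (crop (160,108) left and (747,130) right) stands up; the other two are flush. The red cup is alone near the middle of the wheel. Now I refine the grasp numbers.

```bash
python3 - <<'E'
from m import *
import cell
print("tip",getattr(cell,'tip_extent',None),[k for k in dir(cell) if not k.startswith('_')])
T=cloud("top");S=cloud("scene"); I=np.load("top_i.npy")
def b(A,l,t,r,bb,z0,z1):
    q=A[t:bb,l:r].reshape(-1,3); q=q[(q[:,2]>z0)&(q[:,2]<z1)]; return q
for n,A,bx in(("top",T,(290,145,330,195)),("scene",S,(325,178,368,225))):
    q=b(A,*bx,.212,.225); print("cup foot",n,len(q),q.mean(0),cv2.minEnclosingCircle(q[:,:2].astype(np.float32)))
print("cup tri",tri((346.5,190.5),(307.5,168)))
for n,A,bx in(("top",T,(410,180,480,265)),("scene",S,(155,250,245,315))):
    q=b(A,*bx,.074,.09); print("head",n,len(q),q.mean(0),cv2.minEnclosingCircle(q[:,:2].astype(np.float32)))
    hc=q.mean(0)[:2]; q=b(A,*bx,.048,.06); q=q[np.linalg.norm(q[:,:2]-hc,axis=1)>.045]
    v=cv2.fitLine(q[:,:2].astype(np.float32),cv2.DIST_HUBER,0,.01,.01).ravel(); s=(q[:,:2]-v[2:])@v[:2]
    print("handle",len(q),v,"ang",np.degrees(np.arctan(v[1]/v[0])),"topz",np.median(q[:,2]),"ends",v[2:]+v[:2]*s.min(),v[2:]+v[:2]*s.max())
# crate floor objects: shards
f=b(T,150,170,240,260,.0,.03); print("floor z",np.median(f[:,2]))
for p in((185,195),(223,236),(204,213)): print(p,T[p[1],p[0]])
q=b(T,140,160,250,265,.09,.106); print("rim",q.min(0),q.max(0),cv2.minAreaRect(q[:,:2].astype(np.float32)))
E
```

```text
tip 0.0726 ['Unreachable', 'calibration', 'get_image', 'job_done', 'look_for', 'outline_of', 'spot_point', 'state', 'tip_extent']
cup foot top 341 [0.5551 0.0178 0.2163] ((0.555204451084137, 0.01851072534918785), 0.026164298877120018)
cup foot scene 288 [0.5584 0.0178 0.2159] ((0.5575352311134338, 0.01925766095519066), 0.027130791917443275)
cup tri [0.5503 0.019  0.2138]
head top 348 [ 0.5106 -0.3361  0.079 ] ((0.5109605193138123, -0.33732515573501587), 0.030115893110632896)
handle 357 [ 0.9363  0.3513  0.4071 -0.3752] ang 20.567942 topz 0.05263753472781563 ends [ 0.3459 -0.3982] [ 0.4691 -0.352 ]
head scene 454 [ 0.5146 -0.3366  0.0791] ((0.5126938819885254, -0.3365892469882965), 0.029979219660162926)
handle 395 [ 0.9353  0.3538  0.4122 -0.3749] ang 20.721996 topz 0.05284086970450497 ends [ 0.3487 -0.3989] [ 0.4725 -0.3521]
floor z 0.007224011179722933
(185, 195) [0.5193 0.3899 0.0139]
(223, 236) [0.3971 0.2733 0.0118]
(204, 213) [0.4659 0.3333 0.0072]
rim [0.3416 0.2259 0.09  ] [0.5773 0.4466 0.1044] ((0.4594723582267761, 0.3362402021884918), (0.22042758762836456, 0.2026001214981079), 5.844379901885986)
```

carry_out:
  targets:
    - [[0.84,-0.96,0.1,0.2,0],[0.84,-0.96,0.1,0.2,0],[0.84,-0.96,0.1,0.2,0],[0.84,-0.96,0.1,0.2,0],[0.84,-0.96,0,0.2,0],[0.84,-0.96,0,0.2,0],[0.84,-0.96,0,0.2,0],[0.84,-0.96,0,0.2,0]]
  newtons: 40

```text
t: 1.87
tcp_pos: [0.3302, 0.2772, 0.3161]
orientation: [0.121, 3.139, 0.001]
contact_force: [0.4, 1.2, 0.5]
gripper_width: 0.0854
finger_force: 0.0
```

carry_out:
  targets:
    - [[0.84,-0.96,0,0.2,0],[0.84,-0.96,0,0.2,0],[0.84,-0.96,0,0.2,0],[0.84,-0.96,0,0.2,0],[0.84,-0.96,0,0.2,0],[0.84,-0.96,0,0.2,0],[0.84,-0.96,0,0.2,0],[0.84,-0.96,0,0.2,0]]

```text
t: 2.53
tcp_pos: [0.5319, 0.0466, 0.316]
orientation: [-0.141, 3.138, -0.0]
contact_force: [0.6, 0.6, 0.1]
gripper_width: 0.0855
finger_force: 0.0
```

carry_out:
  targets:
    - [[0.8,-0.94,0,0,0],[0,0,0,0,0],[0,0,-0.8,0,0],[0,0,-0.8,0,0],[0,0,-0.7,0,0],[0,0,-0.3,0,0],[0,0,0,0,0.3],[0,0,0,0,0.6]]

```text
t: 3.2
tcp_pos: [0.555, 0.0203, 0.2385]
orientation: [-0.14, 3.138, -0.0]
contact_force: [-0.1, -0.1, 0.2]
gripper_width: 0.0637
finger_force: 0.0
```

carry_out:
  targets:
    - [[0,0,0,0,0.8],[0,0,0,0,0.8],[0,0,0,0,0.8],[0,0,0,0,0.8],[0,0,0,0,0.8],[0,0,0,0,0.8]]

```text
t: 3.7
tcp_pos: [0.5555, 0.0203, 0.2395]
orientation: [-0.14, 3.136, -0.0]
contact_force: [-1.6, 0.7, 7.7]
gripper_width: 0.0534
finger_force: 43.0
```

carry_out:
  targets:
    - [[0,0,0.4,0,0.8],[0,0,0.7,0,0.8],[0,0,0.7,0,0.8],[-0.28,0.96,0,0,0.8],[-0.28,0.96,0,0,0.8],[-0.28,0.96,0,0,0.8],[-0.28,0.96,0,0,0.8],[-0.28,0.96,0,0,0.8]]

```text
t: 4.37
tcp_pos: [0.5125, 0.1655, 0.2928]
orientation: [-0.14, 3.137, 0.0]
contact_force: [1.0, 0.3, -1.7]
gripper_width: 0.053
finger_force: 42.7
```

carry_out:
  targets:
    - [[-0.28,0.96,0,0,0.8],[-0.28,0.96,0,0,0.8],[-0.28,0.96,0,0,0.8],[-0.28,0.96,0,0,0.8],[-0.28,0.96,0,0,0.8],[-0.28,0.96,0,0,0.8],[0,0,0,0,0.8]]

```text
t: 4.95
tcp_pos: [0.4612, 0.3409, 0.2925]
orientation: [-0.146, 3.138, 0.002]
contact_force: [-0.5, -0.1, -1.9]
gripper_width: 0.053
finger_force: 42.7
```

carry_out:
  targets:
    - [[0,-0.15,-0.9,0,0.8],[0,0,-0.9,0,0.8],[0,0,-0.9,0,0.8],[0,0,-0.9,0,0.8],[0,0,-0.9,0,0.8],[0,0,-0.7,0,0.8],[0,0,-0.4,0,0.8],[0,0,-0.2,0,0.8]]

```text
t: 5.62
tcp_pos: [0.4623, 0.3322, 0.1167]
orientation: [0.14, -3.137, 0.001]
contact_force: [0.8, -0.2, -1.2]
gripper_width: 0.053
finger_force: 42.7
```

carry_out:
  targets:
    - [[0,0,0,0,0.5],[0,0,0,0,0.2],[0,0,0,0,0],[0,0,0,0,0],[0,0,0.5,0,0],[0,0,0.9,0,0],[0,0,0.9,0,0],[0,0,0.9,0,0]]

```text
t: 6.28
tcp_pos: [0.4625, 0.3325, 0.2159]
orientation: [-0.14, 3.138, 0.001]
contact_force: [0.3, 0.3, 0.1]
gripper_width: 0.0855
finger_force: 0.0
```

carry_out:
  targets:
    - [[0,0,0.9,0,0],[0,0,0.9,0,0],[0,0,0.9,0,0],[0,-0.9,0.3,0.2,0],[0,-0.9,0,0.2,0],[0,-0.9,0,0.2,0],[0,-0.9,0,0.2,0],[0,-0.9,0,0.2,0]]

```text
t: 6.95
tcp_pos: [0.4623, 0.1964, 0.3048]
orientation: [-0.306, 3.125, 0.0]
contact_force: [0.9, -0.5, 0.4]
gripper_width: 0.0854
finger_force: 0.0
```

```bash
python3 - <<'E'
from m import *
im,d=get_image("top"); cv2.imwrite("pics/top1.png",cv2.resize(im[150:275,130:390],None,fx=3,fy=3)[:,:,::-1])
np.save("top_d.npy",d); T=cloud("top")
q=T[170:258,160:235].reshape(-1,3); q=q[(q[:,2]>.05)&(abs(q[:,0]-.46)<.07)&(abs(q[:,1]-.336)<.07)]; print(q.mean(0),q[:,2].max())
print(state()["tcp_pos"])
E
```

```text
<stdin>:4: RuntimeWarning: Mean of empty slice.
  ret = um.true_divide(
Traceback (most recent call last):
ValueError: zero-size array to reduction operation maximum which has no identity
```

View pics/top1.png

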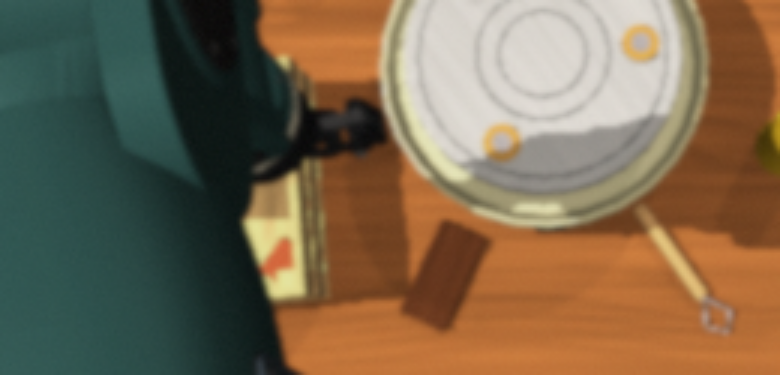

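The wheel head is now bare except for its seats. The arm hides the crate, so I'll check the cup from the mallet side.

carry_out:
  targets:
    - [[0,-0.92,0,0.1,0],[0,-0.92,0,0.1,0],[0,-0.92,0,0.1,0],[0,-0.92,0,0.1,0],[0,-0.92,0,0.1,0],[0,-0.92,0,0.1,0],[0,-0.92,0,0.1,0],[0,-0.92,0,0.1,0]]

```text
t: 7.67
tcp_pos: [0.4624, -0.0246, 0.3047]
orientation: [-0.436, 3.11, -0.001]
contact_force: [0.5, -0.1, -0.3]
gripper_width: 0.085
finger_force: 0.0
```

carry_out:
  targets:
    - [[0,-0.92,0,0.1,0],[0,-0.92,0,0.1,0],[0,-0.92,0,0.1,0],[0,-0.92,0,0.1,0],[0,-0.92,0,0.1,0],[0,-0.92,0,0.1,0],[0,-0.92,0,0.1,0],[0,-0.92,0,0.1,0]]

```text
t: 8.33
tcp_pos: [0.4624, -0.2455, 0.3048]
orientation: [-0.565, 3.089, -0.002]
contact_force: [-0.3, -0.4, -0.3]
gripper_width: 0.0851
finger_force: 0.0
```

carry_out:
  targets:
    - [[-0.1,-0.92,0,0,0],[-0.1,-0.92,0,0,0],[0,0,0,0,0]]

```text
t: 8.58
tcp_pos: [0.4562, -0.3032, 0.3042]
orientation: [-0.56, 3.091, -0.003]
contact_force: [-0.7, -0.1, -1.3]
gripper_width: 0.0854
finger_force: 0.0
```

```bash
python3 - <<'E'
from m import *
im,d=get_image("top"); cv2.imwrite("pics/top2.png",cv2.resize(im[100:275,130:490],None,fx=2.2,fy=2.2)[:,:,::-1])
np.save("top_d.npy",d); T=cloud("top")
q=T[170:258,160:235].reshape(-1,3); q=q[(q[:,2]>.05)&(abs(q[:,0]-.46)<.07)&(abs(q[:,1]-.336)<.07)]; print(len(q),q.mean(0) if len(q) else 0,q[:,2].max(initial=0))
s=state();print(s["tcp_pos"],s["orientation"])
E
```

```text
383 [0.4608 0.3252 0.0862] 0.09696626231184768
[ 0.4563 -0.3013  0.3042] [-0.5607  3.0907 -0.0013]
```

View pics/top2.png

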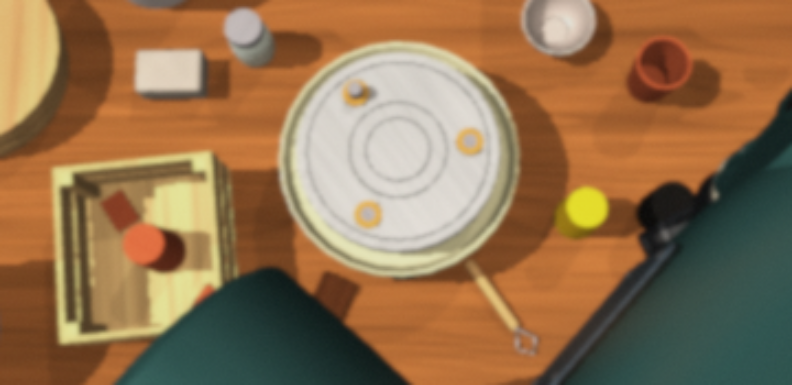

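The cup stands upright in the crate (crop (145,243), foot z≈0.093), clear of the shards. Descending onto the mallet handle.

carry_out:
  targets:
    - [[0,-0.93,0,0,0],[0,-0.93,0,0,0],[0,0,-0.9,0,0],[0,0,-0.9,0,0],[0,0,-0.9,0,0],[0,0,-0.9,0,0],[0,0,-0.9,0,0],[0,0,-0.9,0,0]]
  newtons: 110

```text
t: 9.3
tcp_pos: [0.4568, -0.3542, 0.1415]
orientation: [-0.566, 3.089, -0.001]
contact_force: [1.1, -0.4, -0.7]
gripper_width: 0.0852
finger_force: 0.0
```

carry_out:
  targets:
    - [[0,0,-0.8,0,0],[0,0,-0.5,0,0],[0,0,-0.3,0,0],[0,0,0,0,0]]

```text
t: 9.63
tcp_pos: [0.4564, -0.354, 0.0929]
orientation: [0.566, -3.089, -0.003]
contact_force: [-0.3, -0.4, 0.0]
gripper_width: 0.0852
finger_force: 0.0
```

carry_out:
  targets:
    - [[0,-0.1,0,0,0.3],[0,0,0,0,0.6],[0,0,0,0,0.8],[0,0,0,0,1],[0,0,0,0,1],[0,0,0,0,1],[0,0,0,0,1],[0,0,0,0,1]]

```text
t: 10.3
tcp_pos: [0.4567, -0.3581, 0.0946]
orientation: [-0.565, 3.09, -0.001]
contact_force: [-1.2, 1.7, 8.0]
gripper_width: 0.0207
finger_force: 106.9
```

carry_out:
  targets:
    - [[0,0,0,0,1],[0,0,0,0,1],[0,0,0.3,0,1],[0,0,0.5,0,1],[0,0,0.8,0,1],[0,0,0.9,0,1],[0,0,0.9,0,1],[0,0,0.9,0,1]]

```text
t: 10.97
tcp_pos: [0.4561, -0.3577, 0.2245]
orientation: [0.565, -3.09, -0.001]
contact_force: [0.5, 0.0, -4.0]
gripper_width: 0.0204
finger_force: 107.6
```

carry_out:
  targets:
    - [[0,0,0.9,0,1],[0,0,0.9,0,1],[0.29,0.89,0.2,0,1],[0.29,0.89,0.2,0,1],[0.29,0.89,0,0,1],[0.29,0.89,0,0,1],[0.29,0.89,0,0,1],[0.29,0.89,0,0,1]]

```text
t: 11.63
tcp_pos: [0.5086, -0.1964, 0.2892]
orientation: [0.564, -3.09, -0.0]
contact_force: [0.9, -0.2, -4.1]
gripper_width: 0.0204
finger_force: 108.1
```

carry_out:
  targets:
    - [[0.29,0.89,0,0,1],[0.29,0.89,0,0,1],[0.29,0.89,0,0,1],[0.29,0.89,0,0,1],[0.29,0.89,0,0,1],[0.29,0.89,0,0,1],[0.29,0.89,0,0,1],[0.29,0.89,0,0,1]]

```text
t: 12.3
tcp_pos: [0.5782, 0.0172, 0.2892]
orientation: [0.565, -3.09, -0.0]
contact_force: [1.1, 0.2, -3.1]
gripper_width: 0.0204
finger_force: 108.1
```

carry_out:
  targets:
    - [[0.3,0.89,0,0,1],[0,0,0,0,1],[0,0,0,0,1]]

```text
t: 12.55
tcp_pos: [0.5872, 0.0436, 0.2889]
orientation: [0.568, -3.089, -0.0]
contact_force: [-0.2, -0.3, -3.5]
gripper_width: 0.0205
finger_force: 108.3
```

```bash
python3 - <<'E'
from m import *
for n in("scene","top"):
    im,d=get_image(n); np.save(n+"_d.npy",d); I=im if n=="scene" else I
    A=cloud(n)
    q=A.reshape(-1,3); h=q[(abs(q[:,0]-.64)<.04)&(abs(q[:,1]-.063)<.04)&(q[:,2]>.17)&(q[:,2]<.3)]
    if len(h): print(n,len(h),h.mean(0),np.percentile(h,[1,99],0))
cv2.imwrite("pics/scene2.png",cv2.resize(I[140:290,270:430],None,fx=3.5,fy=3.5)[:,:,::-1])
s=state();print(s["tcp_pos"],s["orientation"])
E
```

```text
scene 1136 [0.6436 0.0506 0.251 ] [[0.6006 0.0254 0.1962]
 [0.6727 0.0892 0.2943]]
[0.587  0.0421 0.289 ] [ 0.5648 -3.0898  0.0002]
```

View pics/scene2.png

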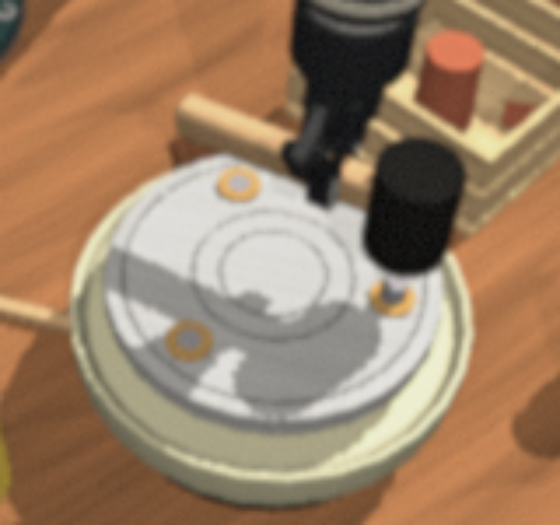

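The mallet head hangs level above the standing pin (crop (393,290)), and the cup can be seen standing in the crate. Approach, then a brisk blow.

carry_out:
  targets:
    - [[0,0,-0.6,0,1],[0,0,-0.3,0,1],[0,0,0,0,1]]

```text
t: 12.9
tcp_pos: [0.5863, 0.0416, 0.2601]
orientation: [0.562, -3.087, -0.001]
contact_force: [-0.3, -0.4, -4.0]
gripper_width: 0.0204
finger_force: 108.2
```

carry_out:
  targets:
    - [[0,0,-0.6,0,1],[0,0,-0.5,0,1],[0,0,0.8,0,1],[0,0,0.8,0,1],[0,0,0,0,1]]

```text
t: 13.32
tcp_pos: [0.5883, 0.0418, 0.2813]
orientation: [-0.563, 3.086, -0.002]
contact_force: [0.3, -0.2, -3.2]
gripper_width: 0.0209
finger_force: 109.7
```

```bash
cat > pin.py <<'E'
from m import *
im,d=get_image("scene"); np.save("scene_d.npy",d); A=cloud("scene")
q=A.reshape(-1,3); h=q[(np.hypot(q[:,0]-.6425,q[:,1]-.063)<.012)&(q[:,2]>.12)&(q[:,2]<.16)]
print(len(h),np.sort(h[:,2])[-12:])
print(state())
import sys
cv2.imwrite(sys.argv[1],cv2.resize(im[140:290,270:430],None,fx=3.5,fy=3.5)[:,:,::-1])
E
python3 pin.py pics/p1.png
```

```text
56 [0.1364 0.1365 0.1366 0.1367 0.1369 0.137  0.1372 0.1375 0.1377 0.1383
 0.1387 0.1398]
{'t': 13.3667, 'joints': array([-0.0671,  0.3801,  0.0601,  1.247 , -0.    , -0.4279]), 'qvel': array([ 0.0022,  0.0256, -0.0667, -0.0462,  0.0002,  0.0001]), 'joint_efforts': array([  0.1604, -79.0647,  42.0062,   1.4029,   0.0874,  -0.0013]), 'tcp_pos': array([0.5881, 0.0419, 0.2792]), 'orientation': array([-0.5631,  3.0869, -0.0015]), 'contact_force': array([ 0.29  , -0.3711, -3.7069]), 'torque': array([-0.0882,  0.1533, -0.0383]), 'finger_force': 109.6960973739624, 'gripper_width': 0.02051670393567966}
```

View pics/p1.png

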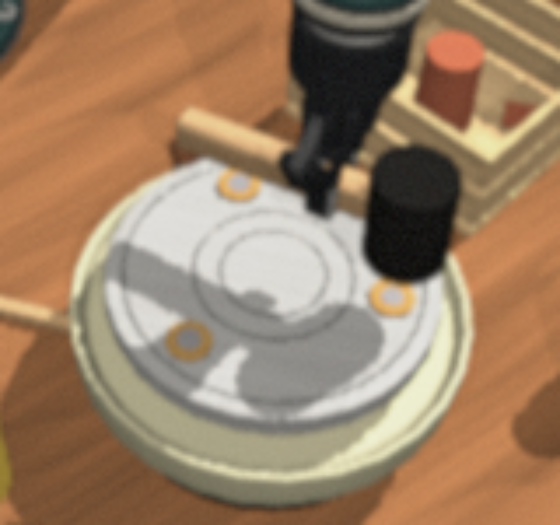

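The pin now looks flush, like its neighbours (crop (393,297)). One more brisk blow, about 1 mm deeper, to be sure it is on its stop.

carry_out:
  targets:
    - [[0,0,-0.5,0,1],[0,0,0,0,1],[0,0,-0.6,0,1],[0,0,-0.54,0,1],[0,0,0.8,0,1],[0,0,0.8,0,1],[0,0,0,0,1]]

```text
t: 13.95
tcp_pos: [0.5881, 0.0422, 0.2791]
orientation: [-0.564, 3.087, -0.001]
contact_force: [-0.1, 0.1, -3.2]
gripper_width: 0.0206
finger_force: 111.9
```

```bash
python3 - <<'E'
from m import *
D=[get_image("scene")[1] for _ in range(8)]
d=np.mean(D,0); np.save("scene_d.npy",d); q=cloud("scene").reshape(-1,3)
c=np.array([.571,.0118]); r=np.array([.6425,.063])-c
for k in range(3):
    a=k*2*np.pi/3; p=c+np.array([[np.cos(a),-np.sin(a)],[np.sin(a),np.cos(a)]])@r
    m=np.hypot(*(q[:,:2]-p).T)<.008; print(p,m.sum(),np.median(q[m,2]),q[m,2].mean(),q[m,2].max())
s=state();print(s["t"],s["tcp_pos"],s["contact_force"],s["gripper_width"])
E
```

```text
[0.6425 0.063 ] 490 0.5513552976523919 0.5302562965234139 0.6548827163650957
[0.4909 0.0481] 17 0.13540162972137681 0.13536960441793539 0.13620829365687248
[ 0.5796 -0.0757] 25 0.1357961297520669 0.13945556491270453 0.22789468374988453
14.35 [0.5871 0.0424 0.2749] [-0.6819 -0.7026 -3.9302] 0.020886893703000807
```

carry_out:
  targets:
    - [[0,0,0.4,0,1],[-0.29,-0.89,0,0,1],[-0.29,-0.89,0,0,1],[-0.29,-0.89,0,0,1],[-0.29,-0.89,0,0,1],[-0.29,-0.89,0,0,1],[-0.29,-0.89,0,0,1],[-0.29,-0.89,0,0,1]]

```text
t: 15.02
tcp_pos: [0.5257, -0.1456, 0.2874]
orientation: [0.565, -3.09, -0.0]
contact_force: [0.7, -0.5, -3.2]
gripper_width: 0.0205
finger_force: 111.6
```

carry_out:
  targets:
    - [[-0.29,-0.89,0,0,1],[-0.29,-0.89,0,0,1],[-0.29,-0.89,0,0,1],[-0.29,-0.89,0,0,1],[-0.29,-0.89,0,0,1],[-0.29,-0.89,0,0,1],[-0.29,-0.89,0,0,1],[-0.29,-0.89,0,0,1]]

```text
t: 15.68
tcp_pos: [0.4561, -0.3593, 0.2874]
orientation: [0.565, -3.09, -0.0]
contact_force: [1.0, 0.1, -4.7]
gripper_width: 0.0202
finger_force: 111.6
```

```bash
python3 - <<'E'
from m import *
for n in ("scene","top"):
    d=np.mean([get_image(n)[1] for _ in range(6)],0); np.save(n+"_d.npy",d); q=cloud(n).reshape(-1,3)
    c=np.array([.571,.0118]); r=np.array([.6425,.063])-c
    for k in range(3):
        a=k*2*np.pi/3; p=c+np.array([[np.cos(a),-np.sin(a)],[np.sin(a),np.cos(a)]])@r
        m=(np.hypot(*(q[:,:2]-p).T)<.008)&(q[:,2]<.16); print(n,p,m.sum(),np.median(q[m,2]),q[m,2].max(initial=0))
s=state();print(s["t"],s["tcp_pos"],s["contact_force"],s["gripper_width"])
# mallet tilt/low point
q=cloud("scene").reshape(-1,3); h=q[(np.hypot(q[:,0]-s["tcp_pos"][0]-.055,q[:,1]-s["tcp_pos"][1]-.0215)<.035)&(q[:,2]>.12)]; print(np.percentile(h[:,2],[1,5,99]))
E
```

```text
scene [0.6425 0.063 ] 26 0.13539304757189635 0.1363555738178266
scene [0.4909 0.0481] 21 0.13538273375976229 0.13669515763234574
scene [ 0.5796 -0.0757] 29 0.13572501238887835 0.13697805293469179
top [0.6425 0.063 ] 24 0.13586927937411014 0.13742094383703485
top [0.4909 0.0481] 15 0.13587950829358586 0.13741846936170088
top [ 0.5796 -0.0757] 25 0.13605473039996874 0.1370172820282458
16.2833 [ 0.4571 -0.3576  0.2878] [-0.5024 -0.0274 -4.2337] 0.020756479916171747
[0.2088 0.2504 0.6977]
```

The pin is level with its two neighbours within 0.5 mm in both views. Setting the mallet down where it stood.

carry_out:
  targets:
    - [[0,0,-0.9,0,1],[0,0,-0.9,0,1],[0,0,-0.9,0,1],[0,0,-0.9,0,1],[0,0,-0.9,0,1],[0,0,-0.9,0,1],[0,0,-0.5,0,1],[0,0,-0.3,0,1]]

```text
t: 16.95
tcp_pos: [0.4564, -0.3573, 0.0998]
orientation: [0.565, -3.089, -0.003]
contact_force: [0.5, -1.1, -3.6]
gripper_width: 0.0207
finger_force: 111.4
```

carry_out:
  targets:
    - [[0,0,-0.1,0,1],[0,0,-0.05,0,1],[0,0,0,0,1]]

```text
t: 17.2
tcp_pos: [0.4572, -0.3584, 0.0979]
orientation: [-0.565, 3.09, -0.002]
contact_force: [-0.2, 0.4, -3.7]
gripper_width: 0.0211
finger_force: 111.4
```

carry_out:
  targets:
    - [[0,0,-0.04,0,1],[0,0,-0.03,0,1],[0,0,0,0,1]]

```text
t: 17.45
tcp_pos: [0.457, -0.3582, 0.0955]
orientation: [-0.565, 3.09, -0.001]
contact_force: [-0.2, -0.5, -4.0]
gripper_width: 0.0204
finger_force: 111.4
```

carry_out:
  targets:
    - [[0,0,-0.03,0,1],[0,0,-0.03,0,1],[0,0,0,0,1]]

```text
t: 17.7
tcp_pos: [0.4568, -0.358, 0.0932]
orientation: [0.565, -3.09, -0.0]
contact_force: [-0.1, -0.5, -4.0]
gripper_width: 0.0205
finger_force: 111.4
```

carry_out:
  targets:
    - [[0,0,-0.04,0,1],[0,0,-0.03,0,1],[0,0,0,0,1]]

```text
t: 17.95
tcp_pos: [0.4569, -0.3581, 0.0913]
orientation: [-0.565, 3.09, -0.0]
contact_force: [-1.6, 0.3, 0.2]
gripper_width: 0.0206
finger_force: 112.5
```

Contact: the weight is off the gripper. Release slowly and retreat.

carry_out:
  targets:
    - [[0,0,0,0,0.7],[0,0,0,0,0.5],[0,0,0,0,0.2],[0,0,0,0,0],[0,0,0,0,0],[0,0,0,0,0],[0,0,0.3,0,0],[0,0,0.6,0,0]]

```text
t: 18.62
tcp_pos: [0.4562, -0.3574, 0.1174]
orientation: [0.564, -3.089, -0.004]
contact_force: [-0.5, -0.3, 0.1]
gripper_width: 0.0854
finger_force: 0.0
```

carry_out:
  targets:
    - [[0,0,0.9,0,0],[0,0,0.9,0,0],[0,0,0.9,0,0],[0,0,0.9,0,0],[0,0,0.9,0,0],[0,0,0.9,0,0],[-0.5,0.8,0,0,0],[-0.5,0.8,0,0,0]]

```text
t: 19.28
tcp_pos: [0.4272, -0.3106, 0.2821]
orientation: [-0.563, 3.088, -0.005]
contact_force: [-0.5, 0.8, 0.1]
gripper_width: 0.0849
finger_force: 0.0
```

carry_out:
  targets:
    - [[-0.3,0.9,0,0,0],[-0.3,0.9,0,0,0],[-0.3,0.9,0,0,0],[0,0.9,0,0,0],[0,0.9,0,0,0],[0,0.9,0,0,0],[0,0,0,0,0],[0,0,0,0,0]]

```text
t: 19.95
tcp_pos: [0.3997, -0.1471, 0.281]
orientation: [-0.568, 3.089, -0.001]
contact_force: [0.2, -0.2, 0.4]
gripper_width: 0.0852
finger_force: 0.0
```

```bash
python3 - <<'E'
from m import *
a=get_image("scene")[0]; b=get_image("top")[0]
s=np.hstack([a[100:400,:460],b[60:320,140:480][:, :][:260]]) if 0 else np.vstack([a[140:400,100:480],np.pad(b[60:320,130:500],((0,0),(0,10),(0,0)))])
cv2.imwrite("pics/end.png",s[:,:,::-1]); print(state()["t"],state()["tcp_pos"])
E
```

```text
20.05 [ 0.4    -0.1485  0.2806]
```

View pics/end.png

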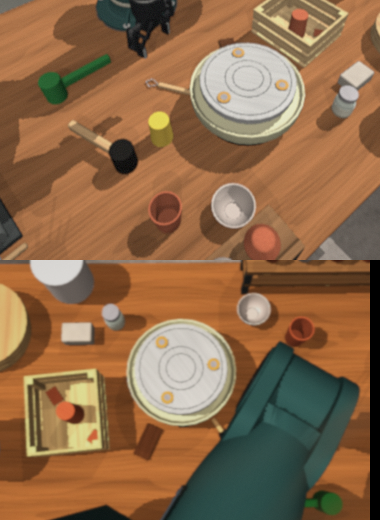

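The final view shows the mallet standing on its face at its old place (122,155) and the cup upright in the crate (299,22). All three pins are flush, the bystanders have not moved, and the arm is clear.

```bash
python3 -c "
from cell import *
print(job_done())"
```

```text
the job is handed in; nothing more can be done
None
```

The job is handed in at about 20 s of the 64 s allowed: the cup stands in the crate, the pin was knocked home with two mallet blows and is level with the other two, and the mallet is back on the bench in its old place; no verdict came back.

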